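# Roll the amber vial onto the reading line and start the reading

### The job

Push the top of the lying amber vial sideways with a fingertip so that it rolls across the reading pad and comes to rest centred on the blue line and lying along it; then press the green key fully down and let it go. Do not pick the amber vial up, and leave the clear vial and everything else where it is.

Things in the scene. Friction and masses are not known exactly. Their poses are not given: they have to be found in the camera images.
- amber_vial: vial to roll: dark amber glass, white cap, paper band with red tick, 70 g; body 28 mm in diameter, 95 mm long with cap (cap 24 mm thick). Lies on the pad 55 to 85 mm to either side of the blue line, nearly parallel to it. Origin on its axis half-way along; x along the axis, y and z turn as it rolls. Under a lightly pressed moving fingertip it rolls half as far as the tip goes; left alone it soon stops
- clear_vial: another vial of the same size and make, pale clear glass with a blue cap, lying likewise on the other side of the blue line; not to be moved. Origin on its axis, half-way along
- line (a point): middle of the blue line (140 x 6 mm) on the reading pad's level top, 12 mm above the bench; x along the line, away from the key, y across it, z up. The pad is a grey console fixed to the bench, 250 mm along the line by 310 mm across; pale rolling surface 140 x 270 mm; rails 6 mm proud stand 148 mm to either side of the line
- key_top (a point): centre of the top of the green round key (28 mm across) in a dark housing on the pad, 125 mm from the line's middle towards the robot, in line with the blue line; 22 mm above the pad's top when up
- key (a joint): travel of the green key, 0 up, 0.006 m fully down; a spring pushes it back up, about 5 N to press it fully
- vial_rack: bystander: pale rack 50 x 110 mm with small capped vials, 56 mm tall, on the bench beyond the pad; origin under its centre
- beaker: bystander: white beaker 68 mm across, 70 mm tall, beyond the pad; origin under its centre
- cap_jar: bystander: jar with red lid 56 mm across, 60 mm tall, left of the pad; origin under its centre
- spanner: bystander: small steel spanner 150 mm long lying right of the pad
- column: bystander: steel column 150 mm long, 24 mm thick, lying left of the pad; origin under its centre
- reagent: bystander: small amber bottle with a blue cap, 50 mm across, 85 mm tall, standing right of the pad; origin under its centre

How it is judged (in metres and radians):
On the way, in this order (a step that is already met when the one before it is completed fails the run):
1. a finger touches the amber vial from above, on its upper part (contact force between the fingers and amber_vial above 0.1 N and height (world z) of the grasp point above 0.042 m).
2. the amber vial has rolled a quarter turn from how it lay (angle between amber_vial's own z axis and vertical above 1.5 rad), for 0.02 s.
3. the amber vial rests on the blue line, along it, off the fingers (y of amber_vial in the frame of line between -0.007 and 0.007 m and x of amber_vial in the frame of line between -0.03 and 0.03 m and angle between the x axis of amber_vial and the x axis of line, either way round below 0.2 rad and height (world z) of amber_vial between 0.02 and 0.032 m and linear speed of amber_vial below 0.01 m/s and angular speed of amber_vial below 0.5 rad/s and contact force between the fingers and amber_vial below 0.05 N), for 0.2 s.
4. the green key is pressed fully down (value of joint key above 0.0045 m), for 0.05 s.
At the end, for the whole second after the job is handed in: Amber vial still on the pad, axis within 7 mm of the middle of the blue line and 0.2 rad of its direction, its middle within 30 mm of the line's; the key, pressed at least 4.5 mm after that, is up again; clear vial within 12 mm and other things within 20 mm of where they began (y of amber_vial in the frame of line between -0.007 and 0.007 m and x of amber_vial in the frame of line between -0.03 and 0.03 m and angle between the x axis of amber_vial and the x axis of line, either way round below 0.2 rad and height (world z) of amber_vial between 0.02 and 0.032 m and linear speed of amber_vial below 0.01 m/s and angular speed of amber_vial below 0.5 rad/s and value of joint key below 0.0015 m and distance of clear_vial from where it was at the start of the episode below 0.012 m and distance of each of vial_rack, beaker, cap_jar, spanner, column, reagent from where it was at the start of the episode below 0.02 m); the robot touches nothing.
It fails at once if the amber vial is lifted more than 10 mm off the pad (height (world z) of amber_vial above 0.036 m).
It fails at once if the clear vial is moved by more than 12 mm (distance of clear_vial from where it was at the start of the episode above 0.012 m).
It fails at once if another thing is moved by more than 20 mm or tipped over (distance of any of vial_rack, beaker, cap_jar, spanner, column, reagent from where it was at the start of the episode above 0.02 m or angle between any of vial_rack, beaker, cap_jar, reagent's own z axis and vertical above 0.4 rad).
It also fails if it takes over 58 s, if anything falls off the work surface, if the arm or the gripper's body presses on something with over 40 N, if the wrist force passes 120 N, or if a joint passes its speed limit or range.

### The arm

A 6-joint arm with a two-finger parallel gripper is mounted at the origin on the work surface. World frame = base frame: x ahead of the robot, y to its left, z up, the work surface at z = 0. Lengths are in m, angles in degrees, forces in N, time in s.
With the tool pointing down it reaches from about 0.4 to 0.825 m from the base axis. Payload 7 kg.
Tool frame: the origin (TCP) lies between the finger pads; the fingertips stand 11 mm ahead of it and the grasp point (between the pads) lies 8 mm behind it; z points along the fingers, y is the direction in which the jaws open and shut (so a half turn about z gives the same grasp; the last joint's range is limited). The gripper opens to 88 mm and grips with 3 to 60 N. Pads are 19 mm wide; open, the fingers measure 130 mm over their backs; the gripper's body (78 mm by 193 mm) begins 47 mm behind the grasp point.
Start: joints at [-60.269, 20.546, 0.682, 0, -70.136, -16.507], TCP at [0.154, -0.657, 0.238] pointing down, gripper open.
Joint ranges: [-176.03, 176.03], [-82.01, 121.73], [-58.28, 71.71], [-173.87, 95.51], [-174.79, -0.11], [-173.66, 173.66]. Speed limits (degrees/s): [136.94, 136.94, 172.46, 180, 180, 180].

### API

Orientations are given as [roll, pitch, yaw] about the fixed x, y, z axes, in that order (R = Rz(yaw) Ry(pitch) Rx(roll)).
In Python, from plant import r gives the robot as it stands.
- The arm moves only by the shell command python3 -m inch 'ROWS' [OPENING] [FORCE]. ROWS is JSON, a list of rows, each an object of numbers: "x", "y", "z": the shift along the tool's x, y, z as a fraction of full scale; "yaw": the turn about the tool's z as a fraction of full scale. In form: [{"x": .., "y": .., "z": .., "yaw": ..}, ...]. A call has 1 to 5 rows; each row shifts and turns the pose as measured when the row begins, along the tool's axes as they then stand; what a row does not reach is not made up. Full scale, the value 1, is 0.025 m for a shift and 4 degrees for a turn. A row lasts 1/12 s, in which the tool goes at most 41.7 mm and 7.16 degrees, less where a joint would pass 70% of its speed; a pose out of reach is approached as far as the arm can. A call with a number of a shift or a turn outside -1 to 1 is refused whole. A call with a gripper value outside its range is refused whole. OPENING is the opening, from -1 (shut) to 1 (fully open), set as the call begins (- or left out, the last holds). The fingers move at their own pace and stop on an object; FORCE is the grip in N (left out, the last holds). Time passes only in rows, so rows that do not move let the fingers close. It gives the time, the measured TCP pose, the force and the opening at its end, in the units of the state.
- r.get_state(): the state, without advancing time (a new reading comes with each control period).
- r.capture(name): name is "side" or "top" or "wrist"; returns (picture, depth): 480x640x3 uint8, red, green, blue; 480x640 float32, m along the optical axis (not along the pixel's ray), 0 where there is no reading.
- r.camera_info(name): a dict with "mtx" (3x3 intrinsics, pixels), "k1" (the pictures are not rectified: a ray, as slopes to the right and down, at radius r is drawn at 1 + k1 r^2 times it, then the intrinsics apply), "pose" (4x4, takes a point from camera to world coordinates). Camera axes: x right, y down, z forward; pixel columns grow to the right and rows downward; lengths in m; the calibration is good to about 2 mm. A picture is of the moment at which its call begins: read the wrist's pose just before it. camera_info takes no time and is no camera call; for the wrist camera it gives the pose at the moment of the call.
- r.close_job(): hands the job in, once; it reports no verdict.
The state is a dict: "time_s": time; "joints": joint angles; "qd": joint speeds; "joint_torque": joint torques, N m; "tcp_pos": TCP position; "eef_rot": TCP orientation; "contact_force": force on the tool from outside, world axes, zero at the start; "moment": the same for the moment, N m; "gripper_width": finger opening in m.
Only numpy, scipy, OpenCV 4.12 (cv2) and the standard library are available. Lean on these libraries where they do the work, as an engineer would, in place of code of your own. Each camera call takes 0.05 s, during which the arm holds its last target. There are 200 camera calls.

## Working session

There is one attempt and no reset: what is moved stays moved. The work goes in short steps, Python scripts to look and compute and a shell command to move; the robot and the scene stay as the last step left them, time stands still between calls to the robot, and variables do not carry over. Pictures are saved under pics/ and viewed, about 8 in all and at most 12, crops included, and the job is handed in when it is done.

```bash
ls; mkdir -p pics; python3 - <<'E'
from plant import r
import cv2
print(r.get_state())
for n in("top","side"):
    p,d=r.capture(n); cv2.imwrite(f"pics/{n}0.png",p[:,:,::-1]); import numpy as np; np.save(f"pics/{n}0.npy",d)
    print(n,r.camera_info(n))
E
```

```text
pics
{'time_s': 0.0, 'joints': array([-6.02705674e+01,  2.05920876e+01,  6.34780058e-01, -1.98198713e-02,
       -7.01357929e+01, -1.65069664e+01]), 'qd': array([-0.04737517, -0.01228592, -0.02725308, -0.05847383, -0.03358627,
        0.11592723]), 'joint_torque': array([ 7.72927215e-04, -5.82726574e+01,  2.93059230e+01,  6.99738085e+00,
        6.92600326e-03, -1.44515402e-04]), 'tcp_pos': array([ 0.15426586, -0.65666126,  0.2366239 ]), 'eef_rot': array([ 1.79905442e+02, -8.59128608e-03, -1.66784276e+02]), 'contact_force': array([-0.09220184, -0.00659924,  0.55656767]), 'moment': array([0.05995244, 0.04149804, 0.02688416]), 'gripper_width': 0.0873729990012856}
top {'mtx': array([[448.07340116,   0.        , 323.906746  ],
       [  0.        , 448.07340116, 240.27219001],
       [  0.        ,   0.        ,   1.        ]]), 'k1': -0.10695194549014324, 'pose': array([[ 0.00537616, -0.99769939,  0.06757973,  0.56204108],
       [-0.99993859, -0.00470873,  0.0100317 ,  0.01609934],
       [-0.0096904 , -0.06762952, -0.99766344,  0.92590465],
       [ 0.        ,  0.        ,  0.        ,  1.        ]])}
side {'mtx': array([[590.69280477,   0.        , 322.31863446],
       [  0.        , 590.69280477, 236.01227519],
       [  0.        ,   0.        ,   1.        ]]), 'k1': 0.003875386647589493, 'pose': array([[-0.85953808, -0.30066685,  0.41327198,  0.10080992],
       [-0.51106557,  0.50170441, -0.69792884,  0.89174261],
       [ 0.00250369, -0.8111055 , -0.58489452,  0.80140407],
       [ 0.        ,  0.        ,  0.        ,  1.        ]])}
```

View pics/top0.png

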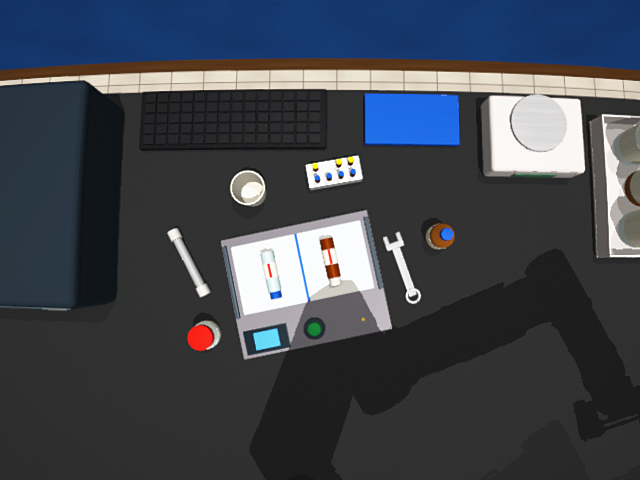

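The top view shows the amber vial at about (330,260), right of the blue line (296,234)–(308,300). The clear vial is at (271,273) and the key at (314,328). Next I'll segment and convert these to world positions.

```bash
cat > h.py <<'E'
import numpy as np, cv2
from plant import r
def px2w(info,uv,z):
    K=info["mtx"];k=info["k1"];T=np.array(info["pose"])
    uv=np.atleast_2d(uv).astype(float)
    d=(uv-[K[0,2],K[1,2]])/[K[0,0],K[1,1]]
    s=d.copy()
    for _ in range(20): s=d/(1+k*(s**2).sum(1,keepdims=True))
    ray=np.c_[s,np.ones(len(s))]@T[:3,:3].T
    t=(z-T[2,3])/ray[:,2]
    return T[:3,3]+ray*t[:,None]
def pca(m):
    m=m[:,:2];c=m.mean(0);w,v=np.linalg.eigh(np.cov((m-c).T));a=v[:,1]; a=a*np.sign(a[0])
    s=(m-c)@a; q=(m-c)@[-a[1],a[0]]
    return c+a*(s.min()+s.max())/2+np.array([-a[1],a[0]])*(q.min()+q.max())/2,a,np.degrees(np.arctan2(a[1],a[0])),np.ptp(s),np.ptp(q)
E
python3 - <<'E'
from h import *
i=r.camera_info("top"); p=cv2.imread("pics/top0.png"); h=cv2.cvtColor(p,cv2.COLOR_BGR2HSV); d=np.load("pics/top0.npy")
def seg(lo,hi,box,z,name):
    x0,y0,x1,y1=box;m=cv2.inRange(h,lo,hi)[y0:y1,x0:x1]
    n,l,st,_=cv2.connectedComponentsWithStats(m);k=1+st[1:,4].argmax()
    v,u=np.nonzero(l==k);uv=np.c_[u+x0,v+y0]; w=px2w(i,uv,z); print(name,len(uv),uv.min(0),uv.max(0),uv.mean(0),*pca(w)); 
seg((100,120,60),(130,255,255),(285,225,320,310),.012,"line")
seg((50,80,30),(85,255,255),(295,310,335,345),.034,"key")
seg((0,100,20),(15,255,220),(312,228,350,300),.030,"amber")
cv2.imwrite("pics/crop0.png",cv2.resize(p[200:365,210:400],None,fx=4,fy=4,interpolation=cv2.INTER_CUBIC)[:600,:800])
for uv in[(330,262),(333,275),(335,283),(314,328),(300,262)]:
    z=d[uv[1],uv[0]]; T=i["pose"]; print(uv,z, [ (zz, px2w(i,uv,zz)[0].round(4)) for zz in (.012,.026)])
E
```

```text
line 129 [295 234] [309 301] [301.8372093  268.23255814] [0.56829965 0.07009111] [0.97754562 0.2107239 ] 12.16477808798762 0.13953369806640334 0.004318182805274288
key 183 [307 321] [321 336] [313.92896175 328.63934426] [0.44732316 0.04375156] [ 0.98687812 -0.16146696] -9.292053925992906 0.030174460659475707 0.028949477874477172
amber 165 [325 263] [339 278] [332.44242424 270.42424242] [0.56233596 0.00770385] [0.97105519 0.23885523] 13.818985234426737 0.026447568639769936 0.02476801547571346
(330, 262) 0.8872324 [(0.012, array([0.5796, 0.0126, 0.012 ])), (0.026, array([0.5794, 0.0127, 0.026 ]))]
(333, 275) 0.88368905 [(0.012, array([0.5532, 0.0064, 0.012 ])), (0.026, array([0.5533, 0.0066, 0.026 ]))]
(335, 283) 0.88723 [(0.012, array([0.537 , 0.0023, 0.012 ])), (0.026, array([0.5374, 0.0025, 0.026 ]))]
(314, 328) 0.8824992 [(0.012, array([0.4457, 0.0444, 0.012 ])), (0.026, array([0.4475, 0.044 , 0.026 ]))]
(300, 262) 0.9147357 [(0.012, array([0.5793, 0.0738, 0.012 ])), (0.026, array([0.579 , 0.0729, 0.026 ]))]
```

View pics/crop0.png

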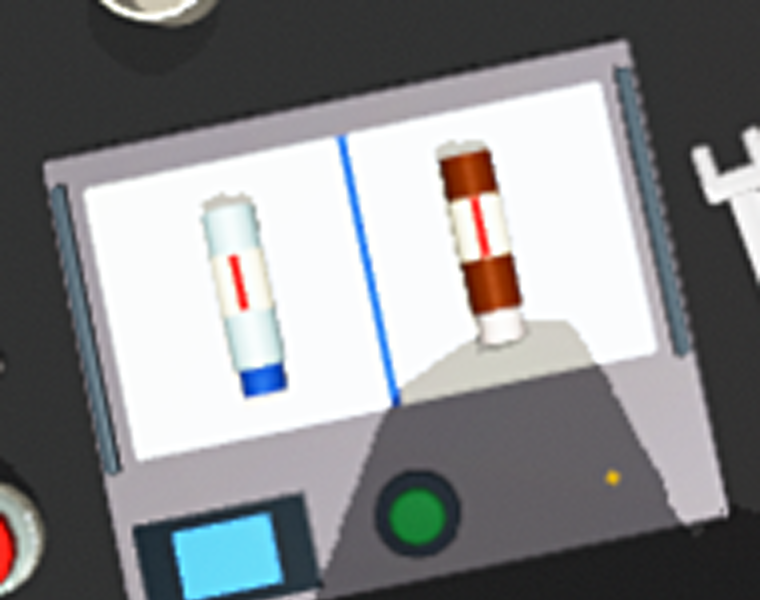

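Line centre is (0.568, 0.070) at 12.2°. Its length comes out at 139.5 mm, and the key sits 124 mm away, so both agree with the given sizes. The amber vial lies about 60 mm to the −y side. The tool's y is already almost across the line, so I'll shut the fingers and travel over.

```bash
cat >> h.py <<'E'
L0=np.array([0.5683,0.0701]);TH=np.radians(12.16)
A=np.array([np.cos(TH),np.sin(TH)]);B=np.array([-A[1],A[0]])
def inline(p): p=np.asarray(p)[...,:2]-L0; return np.stack([p@A,p@B],-1)
def where(tgt=None):
    """tgt: (x,y) line frame [mm], tip z [mm]"""
    s=r.get_state();q=inline(s["tcp_pos"])*1e3;tip=s["tcp_pos"][2]*1e3-11
    yaw=s["eef_rot"][2]; e=(yaw+180-12.16+180)%360-180
    print("t %.2f line xy %s tip z %.1f yawerr %.2f F %s w %.4f"%(s["time_s"],q.round(1),tip,e,s["contact_force"].round(2),s["gripper_width"]))
    if tgt is not None:
        a=np.radians(yaw); d=(L0+A*tgt[0]/1e3+B*tgt[1]/1e3-s["tcp_pos"][:2])*1e3
        print(" need tool mm x %.1f y %.1f z %.1f"%(d@[np.cos(a),np.sin(a)],d@[np.sin(a),-np.cos(a)],tip-tgt[2]))
E
M='python3 -m inch'
$M '[{"x":-1,"y":1},{"x":-1,"y":1},{"x":-1,"y":1},{"x":-1,"y":1},{"x":-1,"y":1}]' -1 20
$M '[{"x":-1,"y":1},{"x":-1,"y":1},{"x":-1,"y":1},{"x":-1,"y":1},{"x":-1,"y":1}]'
$M '[{"x":-1,"y":1},{"x":-1,"y":1},{"x":-1,"y":1},{"x":-1,"y":1},{"x":-1,"y":1}]'
$M '[{"x":-1,"y":1},{"x":-1,"y":1},{"x":-1,"y":1},{"x":-1,"y":1},{"x":0,"y":0}]'
python3 -c "
from h import *
where((0,-60,150))"
```

```text
t 0.10 line xy [-557.8 -623.3] tip z 225.7 yawerr 1.06 F [ 0.32  0.06 -0.85] w 0.0876
 need tool mm x -568.1 y 552.9 z 75.7validation failed for argument at $[0]...
validation failed for argument at $[0]...
validation failed for argument at $[0]...
validation failed for argument at $[0]...
```

```bash

python3 -m inch '[{"x":-1,"y":1,"z":0,"yaw":0.26},{"x":-1,"y":1,"z":0,"yaw":0},{"x":-1,"y":1,"z":0,"yaw":0},{"x":-1,"y":1,"z":0,"yaw":0},{"x":-1,"y":1,"z":0,"yaw":0}]' -1 20
python3 -c "
from h import *
where((0,-60,150))"
```

```text
time_s: 0.52
tcp_pos: [0.248, -0.5063, 0.2314]
eef_rot: [179.5, -0.2, -168.4]
contact_force: [1.1, 0.7, -0.5]
gripper_width: 0.0598
t 0.52 line xy [-434.5 -496. ] tip z 220.4 yawerr -0.56 F [ 1.07  0.66 -0.49] w 0.0598
 need tool mm x -430.2 y 440.3 z 70.4
```

```bash

python3 -m inch '[{"x":-1,"y":1,"z":0,"yaw":0},{"x":-1,"y":1,"z":0,"yaw":0},{"x":-1,"y":1,"z":0,"yaw":0},{"x":-1,"y":1,"z":0,"yaw":0},{"x":-1,"y":1,"z":0,"yaw":0}]' >/dev/null
python3 -m inch '[{"x":-1,"y":1,"z":0,"yaw":0},{"x":-1,"y":1,"z":0,"yaw":0},{"x":-1,"y":1,"z":0,"yaw":0},{"x":-1,"y":1,"z":0,"yaw":0},{"x":-1,"y":1,"z":0,"yaw":0}]'
python3 -c "
from h import *
where((0,-60,150))"
```

```text
time_s: 1.35
tcp_pos: [0.4469, -0.194, 0.2309]
eef_rot: [179.3, -0.3, -168.5]
contact_force: [0.6, -1.1, -0.1]
gripper_width: 0.0007
t 1.35 line xy [-174.3 -232.5] tip z 219.9 yawerr -0.66 F [ 0.6  -1.14 -0.05] w 0.0007
 need tool mm x -172.3 y 174.6 z 69.9
```

```bash

python3 -m inch '[{"x":-1,"y":1,"z":0,"yaw":-0.15},{"x":-1,"y":1,"z":0,"yaw":0},{"x":-1,"y":1,"z":0,"yaw":0},{"x":-1,"y":1,"z":0,"yaw":0},{"x":-1,"y":0.9,"z":0,"yaw":0}]' >/dev/null
python3 -m inch '[{"x":-0.8,"y":0.5,"z":0.5,"yaw":0},{"x":-0.5,"y":0.3,"z":0.5,"yaw":0},{"x":0,"y":0,"z":0,"yaw":0},{"x":0,"y":0,"z":0,"yaw":0}]'
python3 -c "
from h import *
where((0,-75,150))
i=r.camera_info('wrist');print(i)
p,d=r.capture('wrist');cv2.imwrite('pics/w1.png',p[:,:,::-1]);np.savez('pics/w1.npz',d=d,pose=i['pose'])
where((0,-75,150))"
```

```text
time_s: 2.1
tcp_pos: [0.5772, -0.004, 0.2044]
eef_rot: [179.3, -0.3, -167.4]
contact_force: [0.7, -0.7, -0.5]
gripper_width: 0.0004
t 2.10 line xy [ -6.9 -74.4] tip z 193.4 yawerr 0.43 F [ 0.66 -0.68 -0.55] w 0.0004
 need tool mm x -6.9 y -0.7 z 43.4
{'mtx': array([[420.11240728,   0.        , 322.68059102],
       [  0.        , 420.11240728, 235.219442  ],
       [  0.        ,   0.        ,   1.        ]]), 'k1': -0.09794967445400764, 'pose': array([[-0.21839945,  0.93197523,  0.28935075,  0.4972978 ],
       [ 0.9757852 ,  0.20490445,  0.07653369, -0.02289399],
       [ 0.01203825,  0.29905909, -0.95415866,  0.35204291],
       [ 0.        ,  0.        ,  0.        ,  1.        ]])}
t 2.15 line xy [ -7.3 -74.5] tip z 193.2 yawerr 0.40 F [ 0.58 -0.36 -1.23] w 0.0004
 need tool mm x -7.3 y -0.5 z 43.2
```

View pics/w1.png

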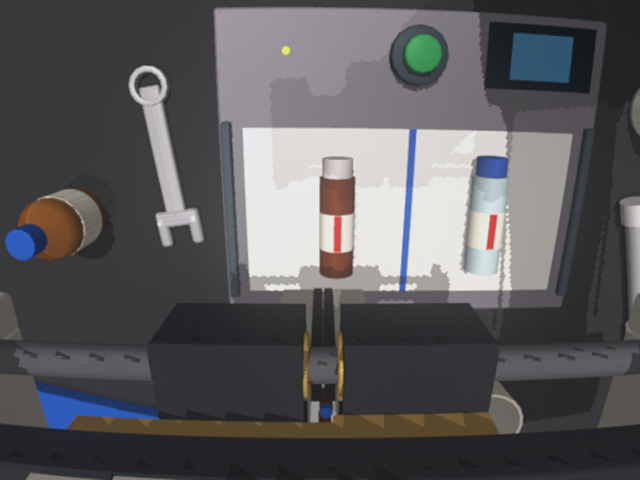

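The wrist view shows the amber vial from (338,158) at the cap to (337,277), the line from (413,130) to (404,290), and the clear vial from (491,158) to (483,273).

```bash
python3 - <<'E'
from h import *
z=np.load("pics/w1.npz");i=r.camera_info("wrist");i["pose"]=z["pose"]
p=cv2.imread("pics/w1.png");h=cv2.cvtColor(p,cv2.COLOR_BGR2HSV).astype(int)
ml=cv2.inRange(h.astype(np.uint8),(105,120,60),(130,255,255));
v,u=np.nonzero(ml[132:290,395:420]);w=px2w(i,np.c_[u+395,v+132],.012);print("line",inline(pca(w)[0])*1e3,pca(w)[2:])
for c,(rows,x0,x1) in {"amber":((185,195,205,260,268),305,375),"clear":((185,200,255,265),455,520)}.items():
  for y in rows:
    row=p[y,x0:x1].astype(int)
    m=(abs(row-np.median(p[y,[x0-8,x0-4,x0,x1,x1+4]],0)).sum(1)>60) if c=="clear" else (h[y,x0:x1,1]>90)
    xs=np.nonzero(m)[0]+x0; a,b=xs.min(),xs.max()+1
    ww=inline(px2w(i,[[a,y],[(a+b)/2,y],[b,y]],.026))*1e3
    print(c,y,a,b,ww.round(1).tolist())
for n,uv,zz in(("capend",(338,158),.03),("bot",(337,277),.026),("key",(423,53),.034)): print(n,inline(px2w(i,uv,zz))*1e3)
E
```

```text
line [-0.79112666 -0.1218351 ] (np.float64(12.168602305351028), np.float64(0.13650957302282096), np.float64(0.0046321324614328665))
amber 185 321 352 [[-28.1, -72.9], [-28.2, -60.7], [-28.3, -48.5]]
amber 195 321 353 [[-20.1, -72.8], [-20.2, -60.2], [-20.3, -47.5]]
amber 205 321 353 [[-12.0, -72.8], [-12.1, -60.0], [-12.2, -47.2]]
amber 260 321 352 [[34.7, -72.4], [34.7, -59.6], [34.6, -46.7]]
amber 268 324 349 [[41.8, -69.9], [41.8, -59.4], [41.8, -49.0]]
clear 185 469 520 [[-29.3, 45.2], [-29.6, 66.3], [-30.0, 87.8]]
clear 200 467 520 [[-17.1, 44.9], [-17.3, 67.0], [-17.6, 89.5]]
clear 255 460 520 [[30.1, 44.1], [30.1, 70.1], [30.1, 96.7]]
clear 265 461 520 [[39.1, 45.9], [39.1, 71.8], [39.2, 98.2]]
capend [[-49.83513959 -60.08089039]]
bot [[ 49.93096954 -58.87858964]]
key [[-126.42147467   -0.55414476]]
```

```bash
python3 - <<'E'
from h import *
z=np.load("pics/w1.npz");i=r.camera_info("wrist");T=z["pose"];d=z["d"];K=i["mtx"]
v,u=np.mgrid[280:440,140:500];D=d[280:440,140:500].astype(float)
s=np.stack([(u-K[0,2])/K[0,0],(v-K[1,2])/K[1,1]],-1);q=s.copy()
for _ in range(20): q=s/(1+i["k1"]*(q**2).sum(-1,keepdims=True))
W=np.concatenate([q*D[...,None],D[...,None]],-1)@T[:3,:3].T+T[:3,3]
st=np.array([0.5772,-0.004]);P=W[(D>0)]
loc=inline(P)*1e3-inline(st)*1e3;zz=P[:,2]*1e3
for a in range(185,300,8):
    m=(zz>=a)&(zz<a+8)&(abs(loc[:,0])<60)
    if m.any(): print(a,m.sum(),"x",np.percentile(loc[m,0],[2,98]).round(1),"y",np.percentile(loc[m,1],[1,20,80,99]).round(1))
E
cat > /dev/null; python3 - <<'E'
import cv2
p=cv2.imread("pics/w1.png");cv2.imwrite("pics/w1c.png",cv2.resize(p[270:430,240:410],None,fx=4,fy=3.7))
E
```

```text
193 326 x [-11.4  -9. ] y [-15.   -7.5   8.4  16.2]
201 760 x [-11.5  -9. ] y [-15.1  -9.   10.1  16.4]
209 485 x [-11.5  -4.3] y [-14.   -4.2   5.6  15. ]
217 255 x [-11.2  -9.1] y [-5.1 -2.2  3.1  6. ]
225 373 x [-11.5  -8.9] y [-5.2 -2.8  3.8  5.9]
233 626 x [-10.1  10.1] y [-3.7 -2.4  3.   4.5]
241 52 x [-2.3  8.1] y [-3.9 -3.8  4.3  4.4]
249 60 x [-3.8  8.3] y [-4.  -4.   4.2  4.3]
257 361 x [-38.5  -4.5] y [-34.1 -25.1  13.4  32.9]
265 4917 x [-38.9 -30.9] y [-34.2 -22.   20.5  33.3]
273 8118 x [-38.8 -24.8] y [-39.3 -20.8  17.7  37. ]
281 28882 x [-38.3 -21.3] y [-34.2 -22.1  21.   33. ]
289 1825 x [-25.9 -22.2] y [-33.5 -22.   23.7  32.6]
```

View pics/w1c.png

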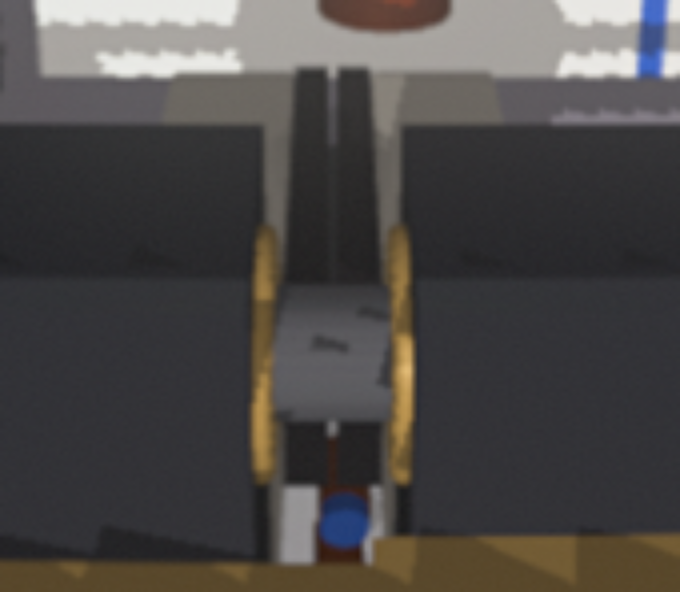

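The fingers are thin: closed tips measure about 8 mm across tool y and 19 mm along tool x. The vial can only roll as far as the patch is long per stroke, so I'll turn the tool 90° to put the 19 mm side along the rolling direction and use several short strokes. The amber vial is at line-frame y ≈ −60 mm, x ≈ −1 mm, and it is nearly parallel to the line.

```bash
sed -i 's/e=(yaw+180-12.16+180)/e=(yaw-102.16+180)/' h.py
for k in 1 2 3 4; do python3 -m inch '[{"x":0,"y":0,"z":0,"yaw":1},{"x":0,"y":0,"z":0,"yaw":1},{"x":0,"y":0,"z":0,"yaw":1},{"x":0,"y":0,"z":0,"yaw":1},{"x":0,"y":0,"z":0,"yaw":1}]' >/dev/null; done
python3 -c "
from h import *
where((-1,-67,60));print(r.get_state()['joints'],r.get_state()['eef_rot'])"
```

```text
t 3.82 line xy [ -22.5 -106.6] tip z 206.9 yawerr 7.38 F [-0.03 -0.02 -0.15] w 0.0006
 need tool mm x 36.5 y 26.4 z 146.9
[  14.12184081   11.77505788  -13.12673723   -2.62358356  -64.73343054
 -173.48570596] [179.39028844  -2.32537326 109.53607759]
```

J6 hit its range limit, which left the yaw about 7° short and the tool slightly tilted. I'll turn the other way, since a half turn gives the same patch orientation.

```bash

python3 -m inch '[{"x":0,"y":0,"z":0,"yaw":-1},{"x":0,"y":0,"z":0,"yaw":-1},{"x":0,"y":0,"z":0,"yaw":-1},{"x":0,"y":0,"z":0,"yaw":-1},{"x":0,"y":0,"z":0,"yaw":-1}]'; python3 -c "
from plant import r
print(r.get_state()['joints'])"
for k in 1 2 3 4 5 6 7; do python3 -m inch '[{"x":0,"y":0,"z":0,"yaw":-1},{"x":0,"y":0,"z":0,"yaw":-1},{"x":0,"y":0,"z":0,"yaw":-1},{"x":0,"y":0,"z":0,"yaw":-1},{"x":0,"y":0,"z":0,"yaw":-1}]' >/dev/null; done
sed -i 's/e=(yaw-102.16+180)/e=(yaw+77.84+180)/' h.py
python3 -c "
from h import *
where((-1,-67,60));print(r.get_state()['joints'],r.get_state()['eef_rot'])"
```

```text
time_s: 4.23
tcp_pos: [0.5659, -0.0461, 0.2217]
eef_rot: [178.4, -1.9, 129.6]
contact_force: [-0.1, -0.6, -0.1]
gripper_width: 0.0001
[  13.39031358   11.29686669  -13.18283764   -2.69707245  -64.95025681
 -152.65036093]
t 7.15 line xy [ -60. -142.] tip z 238.8 yawerr -7.57 F [ 0.41 -0.13 -0.58] w 0.0004
 need tool mm x -82.1 y -48.6 z 178.8
[ 10.25608417   7.16599091 -14.51458986  -2.64589343 -66.17359439
  -4.68180381] [-178.08293505    2.6237934   -85.40549189]
```

```bash
cat >> h.py <<'E'
from scipy.spatial.transform import Rotation as Ro
def where(tgt=None,quiet=False):
    """tip (fingertip centre) in line frame mm; tgt (x,y,z) of tip mm; needed rows in tool units (1=25mm)"""
    s=r.get_state();R=Ro.from_euler("xyz",s["eef_rot"],degrees=True).as_matrix()
    tip=s["tcp_pos"]+.011*R[:,2];q=inline(tip)*1e3
    e=(s["eef_rot"][2]+77.84+180)%360-180
    print("t %.2f TIP line %s z %.1f yawerr %.2f tilt(line x,y) %s F(line) %s %.2f w %.4f"%(s["time_s"],q.round(1),tip[2]*1e3,e,np.degrees([R[:2,2]@A,R[:2,2]@B]).round(1),np.round([s["contact_force"][:2]@A,s["contact_force"][:2]@B],2),s["contact_force"][2],s["gripper_width"]))
    if tgt is not None:
        d=np.r_[A*(tgt[0]-q[0])+B*(tgt[1]-q[1]),tgt[2]-tip[2]*1e3]
        print(" need tool units",(R.T@d/25).round(2), " per +10mm line y:",(R.T@np.r_[B*10,0]/25).round(3))
E
python3 -m inch '[{"x":-0.6,"y":-0.3,"z":0.5,"yaw":-0.9},{"x":-0.6,"y":-0.4,"z":1,"yaw":-0.9},{"x":-0.6,"y":-0.4,"z":1,"yaw":0},{"x":-0.5,"y":-0.4,"z":1,"yaw":0},{"x":-0.5,"y":-0.4,"z":1,"yaw":0}]'
python3 -c "
from h import *
where((-1,-67,60))"
python3 -m inch '[{"x":0,"y":0,"z":0,"yaw":0},{"x":0,"y":0,"z":0,"yaw":0},{"x":0,"y":0,"z":0,"yaw":0}]'
python3 -c "
from h import *
where((-1,-67,60))"
```

```text
time_s: 7.57
tcp_pos: [0.5799, -0.0034, 0.1509]
eef_rot: [-176.7, 2.2, -78.0]
contact_force: [0.0, -1.0, -0.7]
gripper_width: 0.0002
t 7.57 TIP line [ -3.5 -73.9] z 140.0 yawerr -0.17 tilt(line x,y) [3.3 2.2] F(line) [-0.17 -0.94] -0.70 w 0.0002
 need tool units [-0.15  0.09  3.21]  per +10mm line y: [-0.4    0.002  0.016]
time_s: 7.82
tcp_pos: [0.577, -0.0039, 0.1472]
eef_rot: [-177.1, 2.2, -78.1]
contact_force: [0.7, 0.2, -0.1]
gripper_width: 0.0005
t 7.82 TIP line [ -6.5 -73.8] z 136.2 yawerr -0.21 tilt(line x,y) [2.9 2.2] F(line) [0.77 0.08] -0.06 w 0.0005
 need tool units [-0.15 -0.06  3.06]  per +10mm line y: [-0.4    0.002  0.016]
```

```bash

python3 -m inch '[{"x":-0.15,"y":-0.05,"z":0.8,"yaw":0},{"x":-0.1,"y":-0.05,"z":0.8,"yaw":0},{"x":0,"y":-0.05,"z":0.8,"yaw":0},{"x":0,"y":0,"z":0.7,"yaw":0},{"x":0,"y":0,"z":0.2,"yaw":0}]' >/dev/null
python3 -c "
from h import *
where((-1,-66,44))"
python3 -m inch '[{"x":0,"y":0,"z":0,"yaw":0},{"x":0,"y":0,"z":0,"yaw":0}]' > /dev/null
python3 -c "
from h import *
where((-1,-66,44))"
```

```text
t 8.23 TIP line [  5.2 -68.6] z 62.5 yawerr -0.40 tilt(line x,y) [3.9 2.2] F(line) [-0.1  -0.22] -0.59 w 0.0005
 need tool units [-0.07  0.3   0.73]  per +10mm line y: [-0.4    0.004  0.015]
t 8.40 TIP line [  5. -70.] z 63.9 yawerr -0.47 tilt(line x,y) [3.9 2.2] F(line) [-0.23 -0.94] 0.85 w 0.0004
 need tool units [-0.13  0.29  0.78]  per +10mm line y: [-0.4    0.004  0.015]
```

```bash

python3 -m inch '[{"x":-0.1,"y":0.2,"z":0.35,"yaw":0},{"x":-0.05,"y":0.1,"z":0.3,"yaw":0},{"x":0,"y":0,"z":0.1,"yaw":0},{"x":0,"y":0,"z":0,"yaw":0}]' >/dev/null
python3 -c "
from h import *
where((-1,-66,40))"
python3 -m inch '[{"x":0,"y":0,"z":0,"yaw":0}]' > /dev/null
python3 -c "
from h import *
where((-1,-66,40))"
```

```text
t 8.73 TIP line [  0.1 -65.8] z 47.7 yawerr -0.50 tilt(line x,y) [4.3 2.2] F(line) [0.11 0.11] -0.09 w 0.0005
 need tool units [0.02 0.07 0.3 ]  per +10mm line y: [-0.4    0.005  0.015]
t 8.82 TIP line [  0.  -65.7] z 47.8 yawerr -0.49 tilt(line x,y) [4.3 2.2] F(line) [0.35 0.25] 0.80 w 0.0002
 need tool units [0.02 0.06 0.31]  per +10mm line y: [-0.4    0.005  0.015]
```

```bash

w(){ python3 -c "
from h import *
where()"; }
python3 -m inch '[{"x":0,"y":0.03,"z":0.12,"yaw":0},{"x":0,"y":0,"z":0.08,"yaw":0}]' >/dev/null; w
python3 -m inch '[{"x":0,"y":0,"z":0.06,"yaw":0},{"x":0,"y":0,"z":0,"yaw":0}]' >/dev/null; w
python3 -m inch '[{"x":0,"y":0,"z":0.06,"yaw":0},{"x":0,"y":0,"z":0,"yaw":0}]' >/dev/null; w
```

```text
t 8.98 TIP line [  0.2 -65.4] z 43.2 yawerr -0.46 tilt(line x,y) [4.4 2.2] F(line) [0.28 0.01] -0.09 w 0.0004
t 9.15 TIP line [  0.3 -65.2] z 41.2 yawerr -0.45 tilt(line x,y) [4.4 2.2] F(line) [-0.46 -0.74] -0.26 w 0.0004
t 9.32 TIP line [  0.8 -65.3] z 40.2 yawerr -0.42 tilt(line x,y) [4.4 2.2] F(line) [-2.61 -0.05] 4.53 w 0.0006
```

```bash

w(){ python3 -c "
from h import *
where()"; }
python3 -m inch '[{"x":-0.15,"y":0,"z":0.02,"yaw":0},{"x":-0.15,"y":0,"z":0.02,"yaw":0}]' >/dev/null; w
python3 -m inch '[{"x":-0.15,"y":0,"z":0.03,"yaw":0},{"x":-0.15,"y":0,"z":0.03,"yaw":0}]' >/dev/null; w
python3 -c "
from h import *
p,d=r.capture('wrist');cv2.imwrite('pics/w2.png',p[:,:,::-1])"
```

```text
t 9.48 TIP line [  0.8 -58.4] z 40.2 yawerr -0.44 tilt(line x,y) [4.4 2.1] F(line) [-2.52  0.28] 6.56 w 0.0003
t 9.65 TIP line [  0.8 -51.1] z 40.2 yawerr -0.43 tilt(line x,y) [4.4 2.1] F(line) [-3.7 -1.1] 8.82 w 0.0007
```

View pics/w2.png

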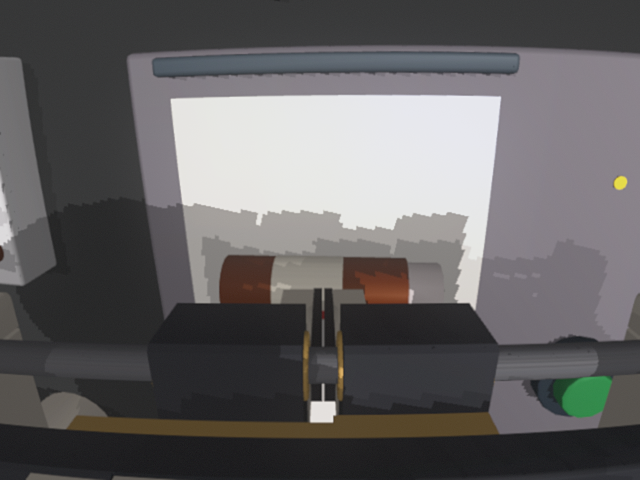

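The picture shows the vial (220–440, 255–300) still under the tip, and the red tick has turned out of sight, so it is rolling cleanly. I'll finish this stroke.

```bash

w(){ python3 -c "
from h import *
where()"; }
python3 -m inch '[{"x":-0.15,"y":0,"z":0.01,"yaw":0},{"x":-0.15,"y":0,"z":0.01,"yaw":0}]' >/dev/null; w
python3 -m inch '[{"x":-0.12,"y":0,"z":0.01,"yaw":0},{"x":0,"y":0,"z":0,"yaw":0}]' >/dev/null; w
python3 -m inch '[{"x":0,"y":0,"z":-0.3,"yaw":0},{"x":0.3,"y":0,"z":-0.1,"yaw":0},{"x":0.3,"y":0,"z":0,"yaw":0},{"x":0,"y":0,"z":0,"yaw":0}]' >/dev/null; w
python3 -c "
from h import *
p,d=r.capture('top');cv2.imwrite('pics/t3.png',p[:,:,::-1]);cv2.imwrite('pics/t3c.png',cv2.resize(p[200:350,220:400],None,fx=4,fy=4))
i=r.camera_info('top');h=cv2.cvtColor(np.ascontiguousarray(p),cv2.COLOR_RGB2HSV)
m=cv2.inRange(h,(0,150,40),(12,255,200))[225:300,290:350];v,u=np.nonzero(m);print(len(u))
if len(u): w=inline(px2w(i,np.c_[u+290,v+225],.03))*1e3;print(np.percentile(w,[2,50,98],axis=0))
"
```

```text
t 9.87 TIP line [  0.7 -43.2] z 40.7 yawerr -0.42 tilt(line x,y) [4.4 2.1] F(line) [ 0.05 -0.13] 2.52 w 0.0002
t 10.03 TIP line [  0.7 -39.5] z 40.7 yawerr -0.40 tilt(line x,y) [4.4 2.1] F(line) [-1.54  0.02] 2.13 w 0.0007
t 10.37 TIP line [  0.2 -55.6] z 50.8 yawerr -0.30 tilt(line x,y) [4.4 2.1] F(line) [-0.12  0.25] -0.19 w -0.0001
0
```

View pics/t3c.png

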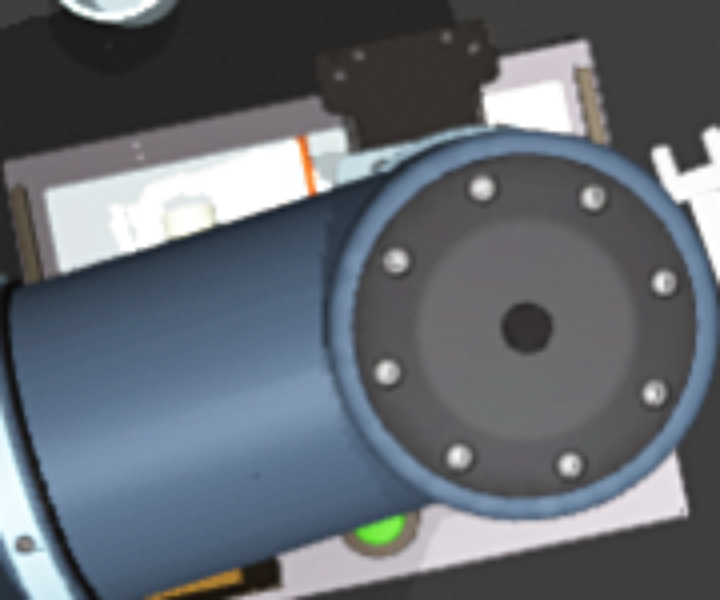

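The arm blocks the top camera here, so I'll measure with the wrist camera at the end of each stroke. The tip travelled 26 mm, so the vial should now be near −47 mm. Stroke 2:

```bash
cat >> h.py <<'E'
def vial(name=None):
    """axis y (line frame, mm) from the -y silhouette edge in the wrist picture, near both body ends"""
    i=r.camera_info("wrist");p,_=r.capture("wrist")
    if name: cv2.imwrite("pics/"+name,p[:,:,::-1])
    h=cv2.cvtColor(np.ascontiguousarray(p),cv2.COLOR_RGB2HSV);m=cv2.inRange(h,(0,110,30),(14,255,255))[120:300];T=i["pose"]
    out=[]
    for u in range(150,480,8):
        v=np.nonzero(m[:,u])[0]
        if len(v)<6: continue
        v=v.min()+120; g=px2w(i,(u,v),.026)[0]; c=T[:3,3]
        dy=inline(g)-inline(c); dz=g[2]-c[2]; n=np.hypot(dy[1],dz)
        out.append((inline(g)[0]*1e3,inline(g)[1]*1e3+14*n/abs(dz),u,v))
    o=np.array(out)
    if len(o)>5:
        k,b=np.polyfit(o[:,0],o[:,1],1); res=o[:,1]-k*o[:,0]-b;g=abs(res)<2;k,b=np.polyfit(o[g,0],o[g,1],1)
        print("vial: x seen %.0f..%.0f y(0) %.1f angle %.1f deg, n %d/%d rows %d..%d"%(o[:,0].min(),o[:,0].max(),b,np.degrees(k),g.sum(),len(g),o[:,3].min(),o[:,3].max()))
    else: print("vial not seen",len(o))
E
w(){ python3 -c "
from h import *
where()"; }
python3 -m inch '[{"x":-0.04,"y":0,"z":0.2,"yaw":0},{"x":0,"y":0,"z":0.15,"yaw":0},{"x":0,"y":0,"z":0.05,"yaw":0}]' >/dev/null; w
python3 -m inch '[{"x":0,"y":0,"z":0.04,"yaw":0},{"x":0,"y":0,"z":0,"yaw":0}]' >/dev/null; w
```

```text
t 10.67 TIP line [  1.2 -54.8] z 40.1 yawerr -0.44 tilt(line x,y) [4.5 2.1] F(line) [-0.26  0.09] 2.29 w 0.0005
t 10.83 TIP line [  1.4 -55.2] z 40.0 yawerr -0.37 tilt(line x,y) [4.4 2.1] F(line) [-2.07  0.61] 5.73 w 0.0005
```

```bash

w(){ python3 -c "
from h import *
where()"; }
python3 -m inch '[{"x":-0.15,"y":0,"z":0.01,"yaw":0},{"x":-0.15,"y":0,"z":0.01,"yaw":0},{"x":-0.15,"y":0,"z":0.01,"yaw":0}]' >/dev/null; w
python3 -m inch '[{"x":-0.15,"y":0,"z":0.02,"yaw":0},{"x":-0.15,"y":0,"z":0.02,"yaw":0}]' >/dev/null; w
python3 -m inch '[{"x":-0.15,"y":0,"z":0.02,"yaw":0},{"x":-0.08,"y":0,"z":0.01,"yaw":0},{"x":0,"y":0,"z":0,"yaw":0}]' >/dev/null; w
python3 -c "
from h import *
vial('w4.png')"
```

```text
t 11.08 TIP line [  1.3 -44.2] z 40.2 yawerr -0.36 tilt(line x,y) [4.4 2. ] F(line) [-2.38  0.2 ] 5.88 w 0.0004
t 11.25 TIP line [  1.3 -36.2] z 40.2 yawerr -0.31 tilt(line x,y) [4.4 2. ] F(line) [-3.4  -0.42] 9.96 w 0.0004
t 11.50 TIP line [  1.2 -29.3] z 40.5 yawerr -0.21 tilt(line x,y) [4.4 1.9] F(line) [-1.97  0.02] 2.74 w 0.0004
vial: x seen -34..48 y(0) -27.4 angle -2.2 deg, n 13/15 rows 257..268
```

View pics/w4.png

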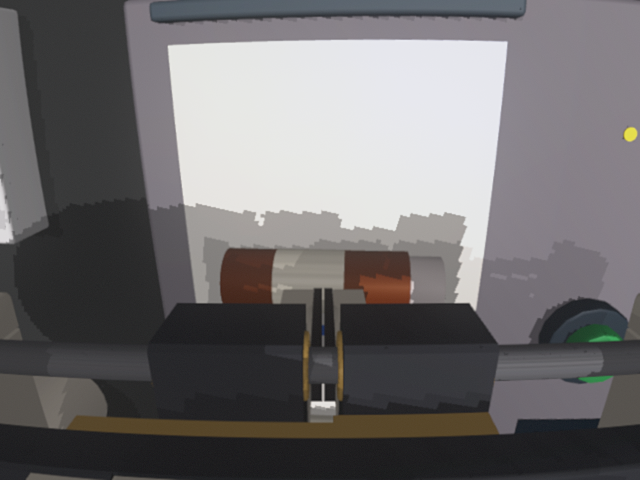

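The picture shows the vial's −y edge at row 249, so my colour mask started too late at row 257. I'll loosen the mask and recompute from the same picture, since the arm hasn't moved.

```bash
sed -i 's/(0,110,30),(14,255,255))\[120:300\]/(0,60,20),(18,255,255))[120:300]/' h.py
python3 - <<'E'
from h import *
p=cv2.imread("pics/w4.png");h=cv2.cvtColor(p,cv2.COLOR_BGR2HSV)
for v in (244,246,248,250,252,256,260): print(v,h[v,250],h[v,380])
r_=r
class F:
    camera_info=staticmethod(r.camera_info)
    capture=staticmethod(lambda n:(np.ascontiguousarray(p[:,:,::-1]),None))
import h as H
H.r=F;H.vial()
E
```

```text
244 [ 13  11 161] [ 15  11 138]
246 [ 15  10 152] [ 15  11 134]
248 [ 11  27 103] [ 12   9 135]
250 [ 6 91 70] [ 15  17 120]
252 [ 7 99 75] [ 7 80 70]
256 [  7 107  79] [ 8 92 72]
260 [  7 113  81] [  8 100  74]
vial: x seen -34..48 y(0) -33.8 angle 0.3 deg, n 14/15 rows 249..263
```

Vial at y = −33.8 mm, angle 0.3°, as predicted. Stroke 3:

```bash

w(){ python3 -c "
from h import *
where()"; }
python3 -m inch '[{"x":0,"y":0,"z":-0.3,"yaw":0},{"x":0.25,"y":0.04,"z":-0.1,"yaw":0},{"x":0.2,"y":0.04,"z":0,"yaw":0},{"x":0,"y":0,"z":0,"yaw":0}]' >/dev/null; w
python3 -m inch '[{"x":0,"y":0,"z":0.2,"yaw":0},{"x":0,"y":0,"z":0.15,"yaw":0},{"x":0,"y":0,"z":0.04,"yaw":0},{"x":0,"y":0,"z":0,"yaw":0}]' >/dev/null; w
```

```text
t 11.88 TIP line [ -1.9 -41.2] z 50.0 yawerr -0.14 tilt(line x,y) [4.3 2. ] F(line) [0.64 0.06] 0.18 w 0.0004
t 12.22 TIP line [ -0.8 -42.1] z 39.8 yawerr -0.23 tilt(line x,y) [4.4 1.9] F(line) [-2.48 -0.68] 11.27 w 0.0002
```

```bash

w(){ python3 -c "
from h import *
where()"; }
python3 -m inch '[{"x":-0.15,"y":0,"z":0,"yaw":0},{"x":-0.15,"y":0,"z":0.01,"yaw":0},{"x":-0.15,"y":0,"z":0.01,"yaw":0}]' >/dev/null; w
python3 -m inch '[{"x":-0.15,"y":0,"z":0.01,"yaw":0},{"x":-0.15,"y":0,"z":0.01,"yaw":0},{"x":-0.15,"y":0,"z":0.02,"yaw":0}]' >/dev/null; w
python3 -m inch '[{"x":-0.15,"y":0,"z":0.02,"yaw":0},{"x":-0.1,"y":0,"z":0.01,"yaw":0},{"x":0,"y":0,"z":0,"yaw":0}]' >/dev/null; w
python3 -c "
from h import *
vial('w5.png')"
python3 -m inch '[{"x":0,"y":0,"z":-0.3,"yaw":0},{"x":0.25,"y":0,"z":-0.1,"yaw":0},{"x":0.2,"y":0,"z":0,"yaw":0},{"x":0,"y":0,"z":0,"yaw":0}]' >/dev/null; w
```

```text
t 12.47 TIP line [ -0.8 -31.7] z 40.2 yawerr -0.24 tilt(line x,y) [4.3 1.9] F(line) [-2.55 -0.17] 6.86 w 0.0007
t 12.72 TIP line [ -0.9 -20.4] z 40.2 yawerr -0.20 tilt(line x,y) [4.3 1.8] F(line) [-4.25 -0.51] 9.92 w 0.0006
t 12.97 TIP line [ -1.  -13.6] z 40.6 yawerr -0.13 tilt(line x,y) [4.3 1.8] F(line) [-0.52 -0.56] 2.96 w 0.0005
vial: x seen -32..45 y(0) -19.6 angle 0.3 deg, n 14/14 rows 246..249
t 13.35 TIP line [ -2. -26.] z 50.2 yawerr -0.09 tilt(line x,y) [4.2 1.8] F(line) [ 0.27 -0.48] 0.86 w 0.0004
```

```bash

w(){ python3 -c "
from h import *
where()"; }
python3 -m inch '[{"x":0,"y":0,"z":0.2,"yaw":0},{"x":0,"y":0,"z":0.15,"yaw":0},{"x":0,"y":0,"z":0.04,"yaw":0},{"x":0,"y":0,"z":0,"yaw":0}]' >/dev/null; w
python3 -m inch '[{"x":-0.15,"y":0,"z":0.01,"yaw":0},{"x":-0.15,"y":0,"z":0.01,"yaw":0},{"x":-0.15,"y":0,"z":0.01,"yaw":0}]' >/dev/null; w
python3 -m inch '[{"x":-0.15,"y":0,"z":0.01,"yaw":0},{"x":-0.12,"y":0,"z":0.01,"yaw":0},{"x":0,"y":0,"z":0,"yaw":0}]' >/dev/null; w
python3 -c "
from h import *
vial('w6.png')"
python3 -m inch '[{"x":0,"y":0,"z":-0.3,"yaw":0},{"x":0.2,"y":0,"z":-0.1,"yaw":0},{"x":0.15,"y":0,"z":0,"yaw":0},{"x":0,"y":0,"z":0,"yaw":0}]' >/dev/null; w
```

```text
t 13.68 TIP line [ -0.9 -27. ] z 39.9 yawerr -0.18 tilt(line x,y) [4.3 1.7] F(line) [-3.53 -1.03] 10.16 w 0.0006
t 13.93 TIP line [ -0.9 -16.5] z 40.2 yawerr -0.17 tilt(line x,y) [4.2 1.7] F(line) [-1.39  0.33] 5.75 w 0.0003
t 14.18 TIP line [-1.  -9.2] z 40.4 yawerr -0.12 tilt(line x,y) [4.2 1.6] F(line) [-1.92 -0.27] 2.90 w 0.0008
vial: x seen -33..45 y(0) -10.8 angle 0.6 deg, n 14/14 rows 255..258
t 14.57 TIP line [ -2.1 -19. ] z 50.2 yawerr -0.08 tilt(line x,y) [4.1 1.6] F(line) [0.48 0.17] -0.13 w 0.0006
```

```bash

w(){ python3 -c "
from h import *
where()"; }
python3 -m inch '[{"x":0,"y":0,"z":0.2,"yaw":0},{"x":0,"y":0,"z":0.15,"yaw":0},{"x":0,"y":0,"z":0.04,"yaw":0},{"x":0,"y":0,"z":0,"yaw":0}]' >/dev/null; w
python3 -m inch '[{"x":-0.15,"y":0,"z":0.01,"yaw":0},{"x":-0.15,"y":0,"z":0.01,"yaw":0},{"x":-0.15,"y":0,"z":0.01,"yaw":0}]' >/dev/null; w
python3 -m inch '[{"x":-0.15,"y":0,"z":0.01,"yaw":0},{"x":-0.15,"y":0,"z":0.01,"yaw":0},{"x":-0.12,"y":0,"z":0.01,"yaw":0},{"x":0,"y":0,"z":0,"yaw":0}]' >/dev/null; w
python3 -c "
from h import *
vial('w7.png')"
```

```text
t 14.90 TIP line [ -1.  -19.7] z 39.8 yawerr -0.16 tilt(line x,y) [4.2 1.6] F(line) [-3.74 -0.3 ] 10.15 w 0.0003
t 15.15 TIP line [-1.1 -9.3] z 40.2 yawerr -0.15 tilt(line x,y) [4.1 1.5] F(line) [-2.48 -0.45] 5.43 w 0.0006
t 15.48 TIP line [-1.1  1.9] z 40.4 yawerr -0.09 tilt(line x,y) [4.1 1.5] F(line) [-0.64 -0.21] 3.41 w 0.0009
vial: x seen -33..45 y(0) -0.1 angle 0.3 deg, n 14/14 rows 254..258
```

The vial is at y = −0.1 mm, angle 0.3°. I'll lift straight up, check with the wrist camera, and move over the key.

```bash

python3 -m inch '[{"x":0,"y":0,"z":-0.3,"yaw":0},{"x":0,"y":0,"z":-0.8,"yaw":0},{"x":0,"y":0,"z":-0.8,"yaw":0},{"x":0,"y":0,"z":-0.4,"yaw":0},{"x":0,"y":0,"z":0,"yaw":0}]' >/dev/null
python3 -m inch '[{"x":-0.6,"y":0,"z":0,"yaw":0},{"x":-0.6,"y":0,"z":0,"yaw":0},{"x":-0.3,"y":0,"z":0,"yaw":0},{"x":0,"y":0,"z":0,"yaw":0},{"x":0,"y":0,"z":0,"yaw":0}]' >/dev/null
python3 -c "
from h import *
where((-125.5,0,60));vial('w8.png')"
```

```text
t 16.37 TIP line [-7.3 37.6] z 99.1 yawerr -0.20 tilt(line x,y) [3.8 1.5] F(line) [-0.05  0.18] 0.27 w 0.0007
 need tool units [1.56 4.81 1.21]  per +10mm line y: [-0.4    0.002  0.01 ]
vial: x seen -35..44 y(0) -0.1 angle -0.1 deg, n 12/12 rows 156..158
```

View pics/w8.png

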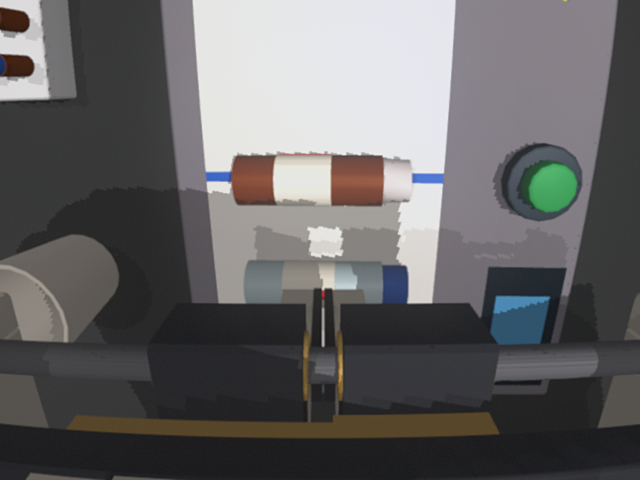

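The vial (232–412, rows 155–207) lies centred on the blue line, which shows at both ends near row 178, and parallel to it. The key is at (552,187). Moving over the key:

```bash

python3 -m inch '[{"x":0.5,"y":0.8,"z":0,"yaw":0},{"x":0.5,"y":1,"z":0,"yaw":0},{"x":0.4,"y":1,"z":0,"yaw":0},{"x":0.15,"y":1,"z":0.2,"yaw":0},{"x":0,"y":0.8,"z":0.2,"yaw":0}]' >/dev/null
python3 -m inch '[{"x":0,"y":0.1,"z":0.3,"yaw":0},{"x":0,"y":0,"z":0,"yaw":0},{"x":0,"y":0,"z":0,"yaw":0}]' >/dev/null
python3 -c "
from h import *
where((-125.5,0,42))
p=cv2.imread('pics/w8.png')"
```

```text
t 17.08 TIP line [-129.2   -5.8] z 69.2 yawerr -0.37 tilt(line x,y) [3.6 1.4] F(line) [-0.03 -0.14] -0.73 w 0.0002
 need tool units [-0.21 -0.08  1.1 ]  per +10mm line y: [-0.4    0.003  0.009]
```

```bash

python3 -m inch '[{"x":-0.15,"y":-0.08,"z":0.4,"yaw":0},{"x":-0.06,"y":0,"z":0.4,"yaw":0},{"x":0,"y":0,"z":0.15,"yaw":0},{"x":0,"y":0,"z":0,"yaw":0}]' >/dev/null
python3 -c "
from h import *
where((-125.5,0,34))"
python3 -m inch '[{"x":0,"y":0,"z":0,"yaw":0}]' >/dev/null
python3 -c "
from h import *
where((-125.5,0,34))"
```

```text
t 17.42 TIP line [-121.     0.4] z 46.5 yawerr -0.34 tilt(line x,y) [3.8 1.4] F(line) [-0.27 -0.97] 0.48 w 0.0004
 need tool units [0.03 0.21 0.49]  per +10mm line y: [-0.4    0.003  0.01 ]
t 17.50 TIP line [-120.4    0.4] z 46.5 yawerr -0.34 tilt(line x,y) [3.8 1.4] F(line) [ 1.23 -0.21] 0.09 w 0.0005
 need tool units [0.03 0.24 0.48]  per +10mm line y: [-0.4    0.003  0.009]
```

```bash

w(){ python3 -c "
from h import *
where()"; }
python3 -m inch '[{"x":0,"y":0.18,"z":0.15,"yaw":0},{"x":0,"y":0.05,"z":0.2,"yaw":0},{"x":0,"y":0.02,"z":0.12,"yaw":0}]' >/dev/null; w
python3 -m inch '[{"x":0,"y":0,"z":0.08,"yaw":0},{"x":0,"y":0,"z":0.08,"yaw":0}]' >/dev/null; w
python3 -m inch '[{"x":0,"y":0,"z":0.08,"yaw":0},{"x":0,"y":0,"z":0,"yaw":0}]' >/dev/null; w
```

```text
t 17.75 TIP line [-124.5    0.9] z 34.9 yawerr -0.33 tilt(line x,y) [4.  1.4] F(line) [-0.13 -0.42] 1.40 w 0.0001
t 17.92 TIP line [-124.4    0.9] z 30.6 yawerr -0.31 tilt(line x,y) [4.  1.4] F(line) [-1.06 -0.63] 2.46 w 0.0002
t 18.08 TIP line [-124.3    0.9] z 28.7 yawerr -0.29 tilt(line x,y) [3.9 1.4] F(line) [-2.99  0.61] 7.58 w 0.0005
```

```bash

w(){ python3 -c "
from h import *
where()"; }
python3 -m inch '[{"x":0,"y":0,"z":0.08,"yaw":0},{"x":0,"y":0,"z":0.04,"yaw":0}]' >/dev/null; w
python3 -m inch '[{"x":0,"y":0,"z":0.08,"yaw":0},{"x":0,"y":0,"z":0.05,"yaw":0}]' >/dev/null; w
python3 -m inch '[{"x":0,"y":0,"z":-0.4,"yaw":0},{"x":0,"y":0,"z":-0.8,"yaw":0},{"x":0,"y":0,"z":-0.8,"yaw":0},{"x":0.5,"y":0,"z":-0.8,"yaw":0},{"x":0.8,"y":0,"z":-0.8,"yaw":0}]' >/dev/null
python3 -m inch '[{"x":-0.8,"y":-0.6,"z":0,"yaw":0},{"x":-1,"y":-1,"z":0,"yaw":0},{"x":-1,"y":-1,"z":0,"yaw":0},{"x":-1,"y":-1,"z":0,"yaw":0},{"x":0,"y":0,"z":0,"yaw":0}]' >/dev/null
python3 -m inch '[{"x":0,"y":0,"z":0,"yaw":0},{"x":0,"y":0,"z":0,"yaw":0},{"x":0,"y":0,"z":0,"yaw":0}]' >/dev/null
python3 -c "
from h import *
where();vial('w9.png')"
```

```text
t 18.25 TIP line [-124.2    0.8] z 28.0 yawerr -0.21 tilt(line x,y) [3.9 1.3] F(line) [-12.52   4.85] 34.66 w 0.0005
t 18.42 TIP line [-124.2    0.9] z 28.1 yawerr -0.12 tilt(line x,y) [3.9 1.3] F(line) [-10.38   3.  ] 27.97 w 0.0003
t 19.50 TIP line [-36.8  61.9] z 131.4 yawerr -0.37 tilt(line x,y) [4.3 1.4] F(line) [ 0.78 -0.35] -0.65 w 0.0003Traceback (most recent call last):
  File "<string>", line 3, in <module>
    where();vial('w9.png')
            ~~~~^^^^^^^^^^
  File "h.py", line 51, in vial
    k,b=np.polyfit(o[:,0],o[:,1],1); res=o[:,1]-k*o[:,0]-b;g=abs(res)<2;k,b=np.polyfit(o[g,0],o[g,1],1)
                                                                            ~~~~~~~~~~^^^^^^^^^^^^^^^^^
    raise TypeError("expected non-empty vector for x")
TypeError: expected non-empty vector for x
```

View pics/w9.png

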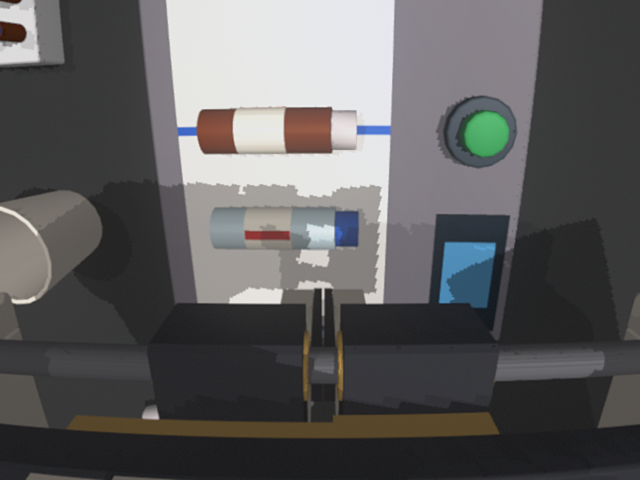

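After the press, the vial is still centred on the line (rows 108–153 against line row 130) and the clear vial has not visibly moved. I'll check the key height from the depth image, then hand in.

```bash
python3 - <<'E'
from h import *
i=r.camera_info('wrist');p,d=r.capture('wrist');T=i['pose']
def pt(u,v):
    a,b=px2w(i,(u,v),0.)[0],T[:3,3]; c=(a-b); fz=c@T[:3,2]
    w=b+c*np.median(d[v-3:v+4,u-3:u+4])/fz; return inline(w).round(4)*1e3,(w[2]*1e3).round(1)
print("key",pt(487,134),"pad by key",pt(425,134),"vial top",pt(260,130),"clear",pt(290,228))
for z in (.026,): print("vial mid y:",inline(px2w(i,[(215,130.5),(310,130.5)],z))*1e3)
where()
r.close_job()
E
```

```text
key (array([-126.7,   -0.5]), np.float64(34.0)) pad by key (array([-94. ,   2.1]), np.float64(12.1)) vial top (array([ 6. , -2.8]), np.float64(40.0)) clear (array([-9.7, 57.6]), np.float64(39.3))
vial mid y: [[ 37.89136399  -1.55955421]
 [-21.93392146  -1.05403283]]
t 19.60 TIP line [-37.   61.7] z 131.6 yawerr -0.39 tilt(line x,y) [4.3 1.4] F(line) [ 0.81 -0.46] 0.42 w 0.0005
the job is handed in; nothing more can be done
```

I rolled the amber vial onto the blue line in five short top-press strokes of the closed fingertips. Then I pressed the green key to its stop, released it, moved clear and handed in at about 19.6 s. No verdict was reported.

**Last checks:**
- **Amber vial:** its axis was 0.1 mm off the line when measured before the key press. A rougher mid-silhouette estimate afterwards gave about 1–1.5 mm. Both are within 7 mm, and it was parallel to the line within 1°. Its top is at 40 mm, so it is resting on the pad.
- **Key:** the tip went down to z = 28.0 mm, which is full travel. The key top read 34.0 mm afterwards, so it is up again.
- **Clear vial and other things:** the clear vial is still at about y = 58 mm; it was about 59 mm at the start. The other things looked undisturbed where visible, but I did not measure them again.

**What went less well:**
- My first turn ran into the last joint's range, so I turned the other way. That left the tool tilted by about 4°, which did no visible harm.
- The last key press peaked at about 35 N, well above the 5 N needed.
- My vial-measuring script failed on the last picture, so I judged the final position from the picture and by hand.

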